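Wind the screw press down on a glued terrain tile

ROBOT

A 6-joint arm with a two-finger parallel gripper is mounted at the origin on the work surface. World frame = base frame: x ahead of the robot, y to its left, z up, the work surface at z = 0. Lengths are in m, angles in degrees, forces in N, time in s.
With the tool pointing down it reaches from about 0.325 to 0.9 m from the base axis. Payload 6.1 kg.
Tool frame: the origin (TCP) lies at the very end of the fingers, on their centre line; the grasp point (between the pads) lies 19 mm behind it (hold_point_z is the distance from the TCP to the grasp point, in m); z points along the fingers, y is the direction in which the jaws open and shut (so a half turn about z gives the same grasp; the last joint's range is limited). The gripper opens to 87 mm and grips with 3 to 60 N. Pads are 19 mm wide; open, the fingers measure 117 mm over their backs; the gripper's body (75 mm by 190 mm) begins 51 mm behind the grasp point.
Start: joints at [56.832, 12.628, 87.462, -0, 79.91, -7.225], TCP at [0.273, 0.562, 0.223] pointing down, gripper open.
Joint ranges: [-170.65, 170.65], [-52.31, 119.04], [5.05, 147.46], [-71.25, 251.25], [11.57, 151.72], [-153.62, 153.62]. Speed limits (degrees/s): [147.25, 147.25, 172.46, 180, 180, 180].

INTERFACE

Orientations are given as a 3x3 rotation matrix whose columns are the frame's x, y, z axes.
In Python, from rig import get_obs, snapshot, get_calibration, close_job, hold_point_z gives the robot as it stands.
- The arm moves only by the tool drive_tool, never from a script. Its argument "series" is a list of rows, each a list of 3 entries, a list of its own where there are three numbers: the shift along the tool's x, y, z as a fraction of full scale, then the turn, a rotation vector about the tool's x, y, z as a fraction of full scale, then the closure in counts, from 0 (fully open) to 255 (shut). A call has 1 to 10 rows; each row shifts and turns the commanded pose from where the row before left it, along the tool's axes as they then stand; what a row does not reach is not made up. Full scale, the value 1, is 0.1 m for a shift and 0.5 rad for a turn. A row lasts 1/8 s, in which the tool goes at most 62.5 mm and 10.7 degrees, less where a joint would pass 70% of its speed; a pose out of reach is approached as far as the arm can. A call with a number of a shift or a turn outside -1 to 1 is refused whole. A call with a gripper value outside its range is refused whole. The fingers move at their own pace and stop on an object; "grip_force" is the grip in N (left out, the last holds). Time passes only in rows, so rows that do not move let the fingers close. It gives the time, the measured TCP pose, the force and the opening at its end, in the units of the state.
- get_obs(): the state, without advancing time (a new reading comes with each control period).
- snapshot(name): name is "scene" or "top" or "wrist"; returns the picture (384x512x3 uint8, red, green, blue); there is no depth.
- get_calibration(name): a dict with "fov_y" (degrees; the focal length in pixels is half the picture's height over the tangent of half this angle, whatever the lens; pixels are square), "cx", "cy" (the principal point, pixels), "eye" and "attitude" of the camera in the world; the wrist camera has in their place "mount" (4x4, takes a point from camera to tool coordinates, whose origin is the TCP and whose axes are the flange's). Camera axes: x right, y down, z forward; pixel columns grow to the right and rows downward; lengths in m; the calibration is good to about 2 mm. A picture is of the moment at which its call begins: read the wrist's pose just before it. get_calibration takes no time and is no camera call.
- close_job(): hands the job in, once; it reports no verdict.
The state is a dict: "time": time; "joint_pos": joint angles; "qd": joint speeds; "tau": joint torques, N m; "position": TCP position; "tcp_rot": TCP orientation; "ft_force": force on the tool from outside, world axes, zero at the start; "wrist_torque": the same for the moment, N m; "gripper_width": finger opening in m.
Only numpy, scipy, OpenCV 4.12 (cv2) and the standard library are available. Lean on these libraries where they do the work, as an engineer would, in place of code of your own. Each camera call takes 0.05 s, during which the arm holds its last target.

TASK

The freshly glued terrain tile is already lying in the bench screw press. Push on the arms of the four-armed handle with a finger, clockwise as seen from above, until the platen has come down and clamps the tile tight and the handle will turn no further. Only push, lift nothing: leave the tile where it lies in the press and do not disturb the things standing around.

Things in the scene. Friction and masses are not known exactly. Their poses are not given: they have to be found in the camera images.
- press: bench screw press fixed to the table, dark green-grey iron: bed plate 250 x 310 mm, top 30 mm above the table, two columns 130 mm left and right of the middle, joined by a crosshead (see crosshead). Origin: at table height on the screw's axis; x runs front to back, away from the robot at yaw 0, y along the crosshead, z up
- crosshead (a point): middle of the crosshead's top face, on the screw's axis, 203 mm above the table. The crosshead is a beam 46 mm deep and 305 mm wide under the handle. The boss round the screw, 68 mm across, stands 7 mm above this face and its 40 mm brass nut 13 mm; the column nuts, 130 mm out, stand 18 mm above it. Axes as press
- screw: the press's vertical screw, 25 mm across, running in the crosshead's nut; it carries the handle at its top and the platen at its foot. Screw, handle and platen go down together, 12 mm for each full turn clockwise. Origin: on the axis, at the level of the platen's underside
- platen: the press's moving plate, 200 x 214 x 18 mm, guided by the columns, hanging on the screw's foot. Origin: middle of its underside, which meets the tile when 81 mm above the table
- handle_hub (a point): hub centre, on the screw's axis, at the height of the four arms. Hub 46 mm across, top 15 mm (a stud 22 mm) above this point. Arms: straight level steel bars 14 mm thick at 90 degrees, bare from 23 to 92 mm out from the axis. This frame turns with the handle: arms along its +x, +y, -x, -y. It is 167 mm above the platen's underside, 245 to 270 mm above the table; it sinks as the handle is wound
- handle_knob (a point): centre of the black ball, 28 mm across, that ends the arm along the handle frame's +x; every arm has one, centred 106 mm from the axis
- handle (a joint): turn of the handle in rad, growing clockwise as seen from above (platen going down); starts between -2.5 and 2.5. The platen meets the tile at about 8.8; then the handle stiffens and comes up against a firm end at 9.5. It takes about 6 N on an arm 70 mm out to turn it, about 10 N just before the end, and it stays where it is left
- boards: the glued tile, loose in the press: hardboard, two foam layers and a plywood board on top, in all 230 x 180 x 51 mm, lying flat on the bed. Origin: middle of its underside, z up
- glue: glue bottle beside the press, white with an orange cap, 54 mm across, 150 mm tall, origin under its centre
- rocks: tapering stack of five pinkish foam stones beside the press, 80 mm across, 83 mm tall, origin under its centre
- paint_jar: small clear jar with a white lid beside the press, 52 mm across, 62 mm tall, origin under its centre
- clamp: steel G-clamp lying on the table, about 160 x 90 mm, 18 mm high, origin near its middle
- brush_mug: white mug with brushes, 76 mm across, about 190 mm tall with the brushes, origin under its centre
- sanding_block: cork sanding block 100 x 60 x 35 mm, origin under its centre
- spatula: spatula 200 mm long lying on the table
- rocks_small: stack of three grey foam stones, 60 mm across, 50 mm tall, origin under its centre

How it is judged (in metres and radians):
On the way:
1. a finger on the handle winds the platen down onto the tile (contact force between the fingers and screw above 0.5 N and contact force between platen and boards above 3 N), for 0.1 s.
At the end, for the whole second after the job is handed in: the platen presses on the tile with more than 50 N, the handle stands within 0.4 rad of its tight end (joint above 9.1) and is still, and the tile lies on the bed (contact force between platen and boards above 50 N and value of joint handle above 9.1 rad and velocity of joint handle between -0.05 and 0.05 rad/s and z of boards in the frame of press below 0.035 m); the robot touches nothing.
It fails at once if the tile is shifted or lifted by more than 12 mm (distance of boards from where it was at the start of the episode above 0.012 m).
It fails at once if a bystander is moved by more than 20 mm (distance of any of glue, rocks, paint_jar, clamp, brush_mug, sanding_block, spatula, rocks_small from where it was at the start of the episode above 0.02 m).
It also fails if it takes over 64 s, if anything falls off the work surface, if the arm or the gripper's body presses on something with over 40 N, if the wrist force passes 120 N, or if a joint passes its speed limit or range.

## Working session

There is one attempt and no reset: what is moved stays moved. The work goes in short steps, Python scripts to look and compute and a tool call to move; the robot and the scene stay as the last step left them, time stands still between calls to the robot, and variables do not carry over. Pictures are saved under pics/ and viewed, and the job is handed in when it is done.

Besides the shell and the picture viewer there is one more tool, called after "Request:" by a JSON object that holds its "method" and its "body", one argument or row to a line. drive_tool: Moves the arm, as the interface text tells. Its arguments: {"type":"object","properties":{"series":{"type":"array"},"grip_force":{"type":"number"}},"required":["series"]}

```bash
ls; mkdir -p pics; python3 - <<'E'
from rig import *
import cv2
print(get_obs())
for n in ("scene","top","wrist"):
    print(n,get_calibration(n))
    cv2.imwrite(f"pics/{n}0.png",cv2.cvtColor(snapshot(n),cv2.COLOR_RGB2BGR))
print(hold_point_z)
E
```

```text
pics
{'time': 0.0, 'joint_pos': array([ 5.68322470e+01,  1.26748608e+01,  8.75259693e+01, -2.33538818e-04,
        7.99102321e+01, -7.22582630e+00]), 'qd': array([ 0.03120877,  0.03251014, -0.06167352,  0.00027691,  0.02744232,
        0.06754777]), 'tau': array([ 9.14774446e-04, -4.94612074e+01, -3.87380934e+01,  6.98753865e-02,
        5.72831801e-02, -2.13341618e-04]), 'position': array([0.2730821 , 0.56149239, 0.22143949]), 'tcp_rot': array([[-8.99238092e-01,  4.37458269e-01, -1.05712510e-03],
       [ 4.37459480e-01,  8.99236656e-01, -1.62477768e-03],
       [ 2.39833208e-04, -1.92351138e-03, -9.99998121e-01]]), 'ft_force': array([ 0.05385356,  0.16809792, -0.29202513]), 'wrist_torque': array([-0.00096456, -0.03672101,  0.00115991]), 'gripper_width': 0.08736693339478056}
scene {'fov_y': 52.44945656049917, 'cx': 250.94929382824824, 'cy': 193.85888130090962, 'eye': array([ 1.4521953, -0.4169986,  0.8248179]), 'attitude': array([[ 0.41609969,  0.48901591, -0.76663191],
       [ 0.90922498, -0.23587184,  0.34303705],
       [-0.0130763 , -0.83977849, -0.54277168]])}
top {'fov_y': 54.64200626008528, 'cx': 260.1959918537174, 'cy': 188.38489140611713, 'eye': array([ 0.2792041 , -0.01323283,  1.34507455]), 'attitude': array([[-0.01603208, -0.98216053,  0.18735973],
       [-0.99969975,  0.01227266, -0.02120812],
       [ 0.01853038, -0.18764348, -0.9820624 ]])}
wrist {'fov_y': 71.87236769016533, 'cx': 255.38143923730584, 'cy': 189.64261458578068, 'mount': array([[ 3.70593319e-04, -9.69983471e-01, -2.43170577e-01,
         6.47657923e-02],
       [ 9.99999774e-01,  2.22930876e-04,  6.34755947e-04,
        -1.00405914e-03],
       [-5.61492547e-04, -2.43170757e-01,  9.69983334e-01,
        -1.63411869e-01],
       [ 0.00000000e+00,  0.00000000e+00,  0.00000000e+00,
         1.00000000e+00]])}
0.0187
```

View pics/top0.png

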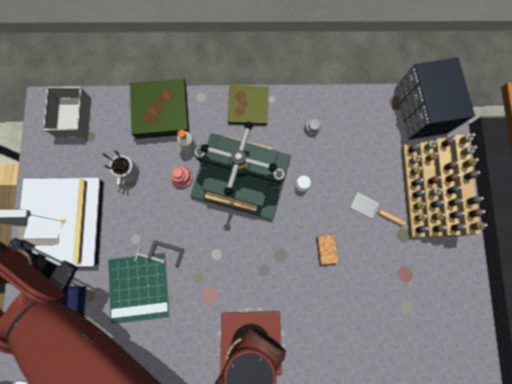

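View pics/scene0.png

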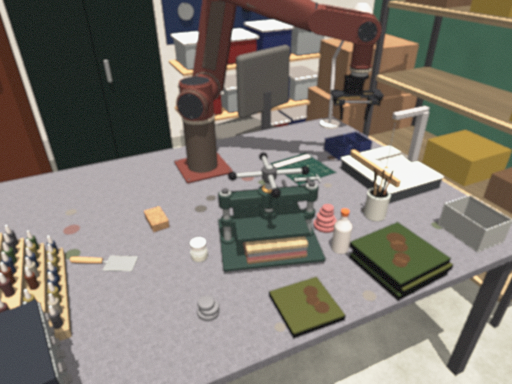

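View pics/wrist0.png

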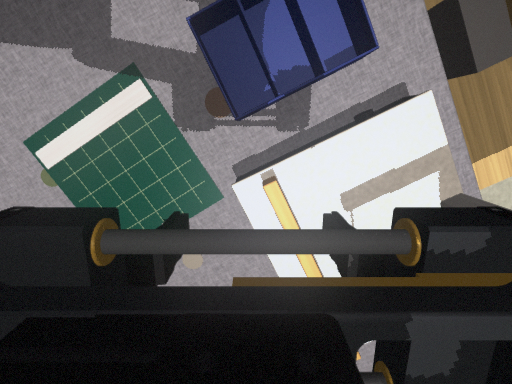

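```bash
cat > h.py <<'E'
import numpy as np, cv2
from rig import *
def ray(n,u,v):
    c=get_calibration(n); f=192/np.tan(np.radians(c['fov_y']/2))
    d=np.array([(u-c['cx'])/f,(v-c['cy'])/f,1.])
    return c['eye'],c['attitude']@d
def onz(n,u,v,z):
    e,d=ray(n,u,v); return e+d*(z-e[2])/d[2]
def proj(n,p):
    c=get_calibration(n); f=192/np.tan(np.radians(c['fov_y']/2))
    q=c['attitude'].T@(np.array(p)-c['eye']); return q[:2]/q[2]*f+[c['cx'],c['cy']]
def tri(n1,p1,n2,p2):
    e1,d1=ray(n1,*p1);e2,d2=ray(n2,*p2)
    t=np.linalg.lstsq(np.c_[d1,-d2],e2-e1,rcond=None)[0]
    a=e1+t[0]*d1;b=e2+t[1]*d2; return (a+b)/2,np.linalg.norm(a-b)
E
python3 - <<'E'
import cv2
a=cv2.imread('pics/top0.png')[110:230,160:320];cv2.imwrite('pics/topc.png',cv2.resize(a,None,fx=5,fy=5,interpolation=cv2.INTER_CUBIC))
a=cv2.imread('pics/scene0.png')[140:280,190:370];cv2.imwrite('pics/scc.png',cv2.resize(a,None,fx=4,fy=4,interpolation=cv2.INTER_CUBIC))
E
```

```text
(no output)
```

View pics/topc.png

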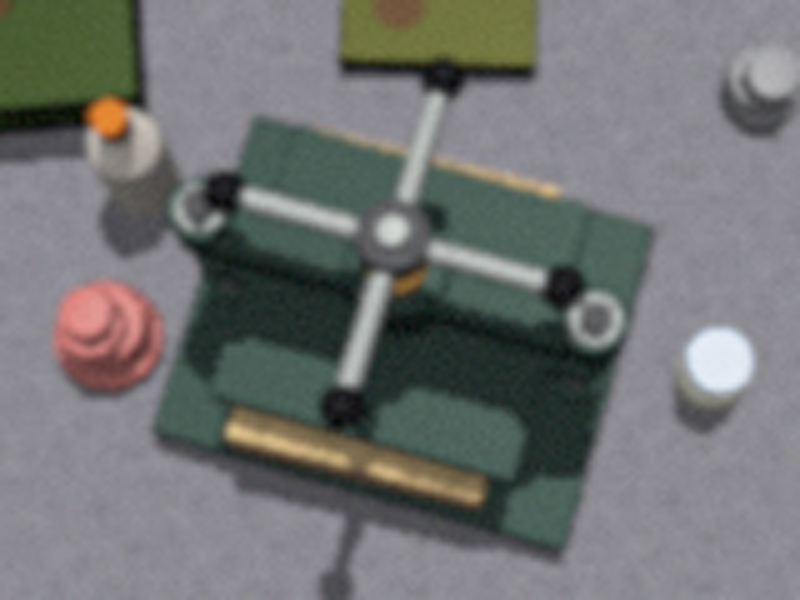

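View pics/scc.png

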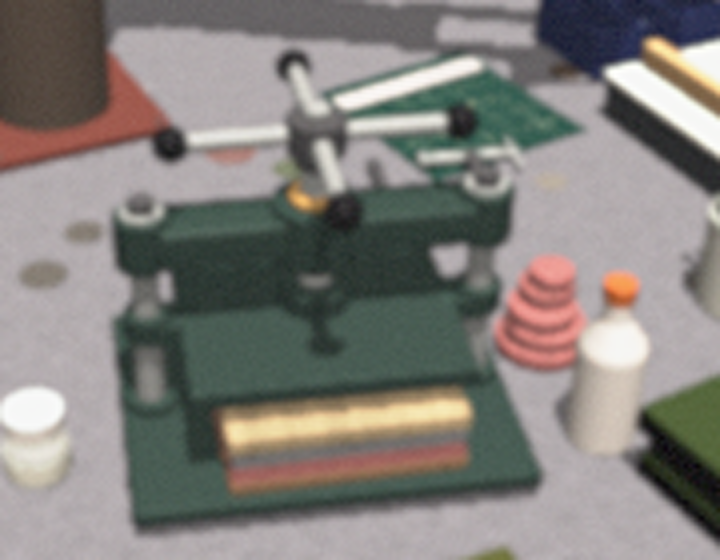

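```bash
python3 - <<'E'
from h import *
T=[(204.0,147.2),(248.2,125),(272.2,166.8),(228.2,191)]
S=[(305.1,169.9),(275.6,192.9),(232.6,175.6),(263.6,156.1)]
P=[]
for t,s in zip(T,S):
    p,e=tri('top',t,'scene',s);P.append(p);print(p,e)
P=np.array(P);c=P.mean(0);print('c',c)
for p in P: print(np.linalg.norm((p-c)[:2]),np.degrees(np.arctan2(*(p-c)[1::-1])))
# crosshead column nuts z=.221
for q in [(199,208),(596,320)]:
    print(onz('top',q[0]/5+160,q[1]/5+110,.221))
for z in(.25,.26,.27): print(z,np.mean([onz('top',*t,z) for t in T],0))
for n,q,z in [('glue',(108,118),.15),('rocks',(90,312),.08),('jar',(720,358),.062)]:
    print(n,onz('top',q[0]/5+160,q[1]/5+110,z))
E
```

```text
[0.61387981 0.13129431 0.26552811] 0.001175411826922064
[ 0.68379428 -0.00227139  0.26376002] 0.0016718870550052065
[ 0.5511239  -0.07205351  0.26515069] 0.003192982260087368
[0.479808   0.06044119 0.26403314] 0.00518367772029293
c [0.58215149 0.02935265 0.26461799]
0.10676510809276038 72.71177493942741
0.10644874876529797 -17.282447414674397
0.1060467851587201 -107.01272257258321
0.10696115737896059 163.10296799913695
[0.61319757 0.14962947 0.221     ]
[ 0.53839691 -0.09726348  0.221     ]
0.25 [0.58567627 0.02862426 0.25      ]
0.26 [0.58287763 0.02824203 0.26      ]
0.27 [0.58007898 0.0278598  0.27      ]
glue [0.69762286 0.22170242 0.15      ]
rocks [0.58076038 0.24461867 0.08      ]
jar [ 0.5464752  -0.19621951  0.062     ]
```

Request:
{"method": "drive_tool", "body": {
  "series": [
    [[0,0,-0.5],[0,0,0],255],
    [[0,0,-0.5],[0,0,0],255],
    [[-0.46,-0.31,0],[0,0,0],255],
    [[-0.46,-0.31,0],[0,0,0],255],
    [[-0.46,-0.31,0],[0,0,0],255],
    [[-0.46,-0.31,0],[0,0,0],255],
    [[-0.46,-0.31,0],[0,0,0],255],
    [[-0.46,-0.31,0],[0,0,0],255],
    [[-0.46,-0.31,0],[0,0,0],255],
    [[-0.46,-0.31,0],[0,0,0],255]
  ]
}}

```text
time: 1.4
position: [0.4964, 0.1763, 0.3224]
tcp_rot: [[-0.899, 0.438, -0.0], [0.438, 0.899, 0.0], [0.0, 0.0, -1.0]]
ft_force: [0.2, -0.4, 0.3]
gripper_width: 0.0018
```

Request:
{"method": "drive_tool", "body": {
  "series": [
    [[-0.46,-0.31,0],[0,0,0],255],
    [[-0.46,-0.31,0],[0,0,0],255],
    [[0,0,0],[0,0,0],255],
    [[0,0,0],[0,0,0],255]
  ]
}}

```text
time: 1.9
position: [0.5511, 0.0822, 0.3221]
tcp_rot: [[-0.899, 0.438, -0.001], [0.438, 0.899, 0.001], [0.001, 0.0, -1.0]]
ft_force: [0.4, 0.0, 0.2]
gripper_width: 0.0004
```

```bash
python3 - <<'E'
from h import *
a=snapshot('wrist')[:,:,::-1];cv2.imwrite('pics/w1.png',a)
b=snapshot('top')[90:240,140:340,::-1]; cv2.imwrite('pics/t1.png',cv2.resize(b,None,fx=4,fy=4))
b=snapshot('scene')[100:280,190:370,::-1]; cv2.imwrite('pics/s1.png',cv2.resize(b,None,fx=3.3,fy=3.3))
E
```

```text
(no output)
```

View pics/w1.png

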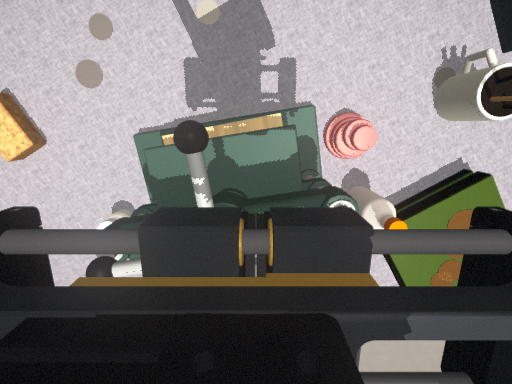

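View pics/s1.png

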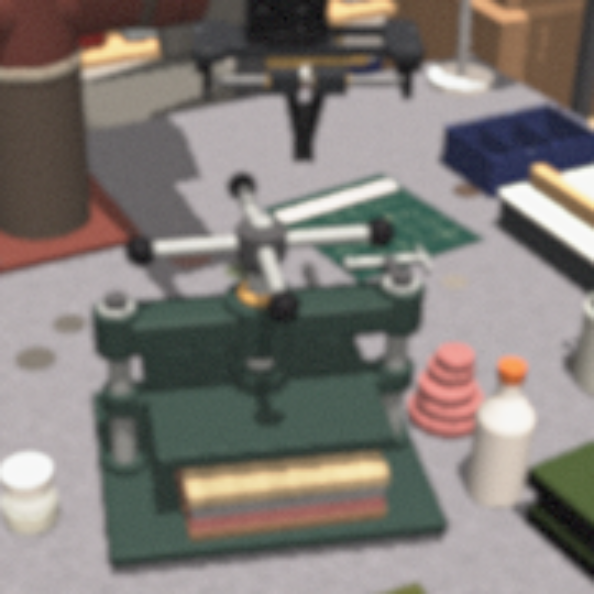

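```bash
python3 - <<'E'
from h import *
print(proj('scene',[.5511,.0822,.3221]), 190+303/3.3,100+158/3.3)
# move needed
x=np.array([-.899,.438]);y=np.array([.438,.899])
c=np.array([.5815,.0285]);R=.067
p=np.array([.5511,.0822])
a=np.radians(118);q=c+R*np.array([np.cos(a),np.sin(a)]);print(q,'to start',(q-p)@x*10,(q-p)@y*10)
for k in range(0,58):
    a=np.radians(118-10*k);b=a-np.radians(10)
    d=R*np.array([np.cos(b)-np.cos(a),np.sin(b)-np.sin(a)])
    print(118-10*k,round(d@x*10,3),round(d@y*10,3)) if k<36 else 0
E
```

```text
[280.31726771 147.07416618] 281.8181818181818 147.87878787878788
[0.55004541 0.08765749] to start 0.03338460701320646 0.044443698791569924
118 -0.077 0.088
108 -0.091 0.073
98 -0.102 0.057
88 -0.11 0.038
78 -0.115 0.018
68 -0.117 -0.002
58 -0.115 -0.022
48 -0.109 -0.042
38 -0.1 -0.06
28 -0.088 -0.077
18 -0.073 -0.091
8 -0.057 -0.102
-2 -0.038 -0.11
-12 -0.018 -0.115
-22 0.002 -0.117
-32 0.022 -0.115
-42 0.042 -0.109
-52 0.06 -0.1
-62 0.077 -0.088
-72 0.091 -0.073
-82 0.102 -0.057
-92 0.11 -0.038
-102 0.115 -0.018
-112 0.117 0.002
-122 0.115 0.022
-132 0.109 0.042
-142 0.1 0.06
-152 0.088 0.077
-162 0.073 0.091
-172 0.057 0.102
-182 0.038 0.11
-192 0.018 0.115
-202 -0.002 0.117
-212 -0.022 0.115
-222 -0.042 0.109
-232 -0.06 0.1
```

Request:
{"method": "drive_tool", "body": {
  "series": [
    [[0.033,0.044,0],[0,0,0],255],
    [[0,0,0.3],[0,0,0],255],
    [[0,0,0.3],[0,0,0],255],
    [[0,0,0.32],[0,0,0],255],
    [[0,0,0],[0,0,0],255]
  ]
}}

```text
time: 2.68
position: [0.5482, 0.0883, 0.2278]
tcp_rot: [[-0.9, 0.436, -0.006], [0.436, 0.9, 0.0], [0.005, -0.002, -1.0]]
ft_force: [0.4, -0.4, 0.4]
gripper_width: 0.0003
```

Request:
{"method": "drive_tool", "body": {
  "series": [
    [[-0.077,0.088,0],[0,0,0],255],
    [[-0.091,0.073,0],[0,0,0],255],
    [[-0.102,0.057,0],[0,0,0],255],
    [[-0.11,0.038,0],[0,0,0],255],
    [[-0.115,0.018,0],[0,0,0],255]
  ]
}}

```text
time: 3.3
position: [0.6063, 0.0905, 0.2302]
tcp_rot: [[-0.899, 0.437, -0.004], [0.437, 0.899, 0.0], [0.004, -0.002, -1.0]]
ft_force: [-7.1, 1.5, -0.2]
gripper_width: 0.0001
```

Request:
{"method": "drive_tool", "body": {
  "series": [
    [[-0.117,-0.002,0],[0,0,0],255],
    [[-0.115,-0.022,0],[0,0,0],255],
    [[-0.109,-0.042,0],[0,0,0],255],
    [[-0.1,-0.06,0],[0,0,0],255],
    [[-0.088,-0.077,0],[0,0,0],255],
    [[-0.073,-0.091,0],[0,0,0],255],
    [[-0.057,-0.102,0],[0,0,0],255],
    [[-0.038,-0.11,0],[0,0,0],255],
    [[-0.018,-0.115,0],[0,0,0],255]
  ]
}}

```text
time: 4.42
position: [0.6448, 0.0049, 0.2305]
tcp_rot: [[-0.9, 0.437, 0.0], [0.437, 0.9, 0.003], [0.001, 0.003, -1.0]]
ft_force: [-0.4, 7.6, -0.5]
gripper_width: 0.0005
```

```bash
python3 - <<'E'
from h import *
o=get_obs();p=o['position'][:2]-[.5815,.0285];print(np.hypot(*p),np.degrees(np.arctan2(p[1],p[0])),o['joint_pos'].round(),o['ft_force'])
b=snapshot('scene')[100:280,190:370,::-1]; cv2.imwrite('pics/s2.png',cv2.resize(b,None,fx=3.3,fy=3.3))
E
```

```text
0.06757236482949099 -20.43720555280443 [ -7.  15.  84.   0.  81. -71.] [-0.37660945  7.59923288 -0.54410972]
```

View pics/s2.png

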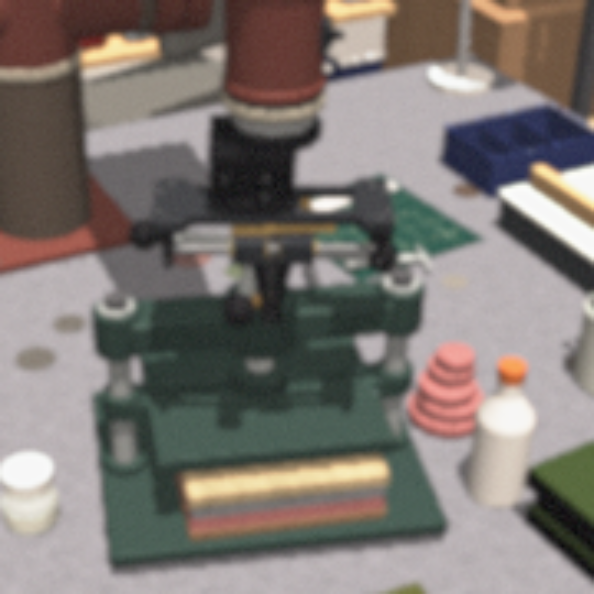

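The knob now sits at about (238,308) in the crop, with the finger directly behind it, so the handle is turning. I'll keep going round.

Request:
{"method": "drive_tool", "body": {
  "series": [
    [[0.002,-0.117,0],[0,0,0],255],
    [[0.022,-0.115,0],[0,0,0],255],
    [[0.042,-0.109,0],[0,0,0],255],
    [[0.06,-0.1,0],[0,0,0],255],
    [[0.077,-0.088,0],[0,0,0],255],
    [[0.091,-0.073,0],[0,0,0],255],
    [[0.102,-0.057,0],[0,0,0],255],
    [[0.11,-0.038,0],[0,0,0],255],
    [[0.115,-0.018,0],[0,0,0],255],
    [[0.117,0.002,0],[0,0,0],255]
  ]
}}

```text
time: 5.72
position: [0.549, -0.0294, 0.2318]
tcp_rot: [[-0.899, 0.438, 0.006], [0.438, 0.899, -0.002], [-0.006, 0.001, -1.0]]
ft_force: [6.1, -2.0, -0.6]
gripper_width: 0.0004
```

Request:
{"method": "drive_tool", "body": {
  "series": [
    [[0.115,0.022,0],[0,0,0],255],
    [[0.109,0.042,0],[0,0,0],255],
    [[0.1,0.06,0],[0,0,0],255],
    [[0.088,0.077,0],[0,0,0],255],
    [[0.073,0.091,0],[0,0,0],255],
    [[0.057,0.102,0],[0,0,0],255],
    [[0.038,0.11,0],[0,0,0],255],
    [[0.018,0.115,0],[0,0,0],255],
    [[-0.002,0.117,0],[0,0,0],255],
    [[-0.022,0.115,0],[0,0,0],255]
  ]
}}

```text
time: 6.98
position: [0.5326, 0.0713, 0.2309]
tcp_rot: [[-0.899, 0.438, -0.0], [0.438, 0.899, -0.004], [-0.001, -0.004, -1.0]]
ft_force: [-2.3, -6.6, 1.3]
gripper_width: 0.0006
```

```bash
python3 - <<'E'
from h import *
o=get_obs();p=o['position'][:2]-[.5815,.0285];print(np.hypot(*p),np.degrees(np.arctan2(p[1],p[0])),o['joint_pos'].round(),o['ft_force'])
b=snapshot('scene')[100:280,190:370,::-1]; cv2.imwrite('pics/s3.png',cv2.resize(b,None,fx=3.3,fy=3.3))
E
```

```text
0.06498234318938328 138.84455911535784 [ -1.   0. 100.  -0.  80. -65.] [-2.28491024 -6.61117839  1.30788618]
```

View pics/s3.png

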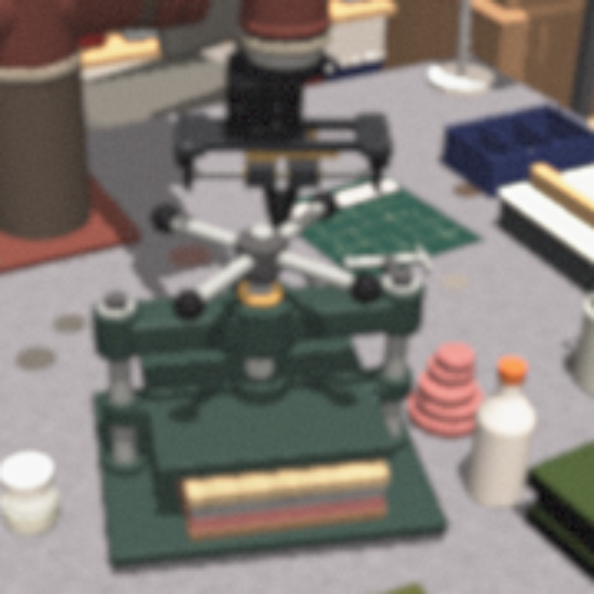

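Request:
{"method": "drive_tool", "body": {
  "series": [
    [[-0.042,0.109,0],[0,0,0],255],
    [[-0.06,0.1,0],[0,0,0],255],
    [[-0.077,0.088,0],[0,0,0],255],
    [[-0.091,0.073,0],[0,0,0],255],
    [[-0.102,0.057,0],[0,0,0],255],
    [[-0.11,0.038,0],[0,0,0],255],
    [[-0.115,0.018,0],[0,0,0],255]
  ]
}}

```text
time: 7.9
position: [0.6056, 0.0904, 0.2295]
tcp_rot: [[-0.899, 0.437, -0.005], [0.437, 0.899, 0.0], [0.005, -0.002, -1.0]]
ft_force: [-7.1, 0.7, 0.5]
gripper_width: 0.0005
```

Request:
{"method": "drive_tool", "body": {
  "series": [
    [[-0.117,-0.002,0],[0,0,0],255],
    [[-0.115,-0.022,0],[0,0,0],255],
    [[-0.109,-0.042,0],[0,0,0],255],
    [[-0.1,-0.06,0],[0,0,0],255],
    [[-0.088,-0.077,0],[0,0,0],255],
    [[-0.073,-0.091,0],[0,0,0],255],
    [[-0.057,-0.102,0],[0,0,0],255]
  ]
}}

```text
time: 8.78
position: [0.6489, 0.0272, 0.2302]
tcp_rot: [[-0.9, 0.437, -0.001], [0.437, 0.9, 0.003], [0.002, 0.002, -1.0]]
ft_force: [-1.2, 6.1, 1.4]
gripper_width: 0.0005
```

Request:
{"method": "drive_tool", "body": {
  "series": [
    [[-0.038,-0.11,0],[0,0,0],255],
    [[-0.018,-0.115,0],[0,0,0],255],
    [[0.002,-0.117,0],[0,0,0],255]
  ]
}}

```text
time: 9.15
position: [0.6393, -0.0054, 0.2304]
tcp_rot: [[-0.9, 0.437, 0.001], [0.437, 0.9, 0.004], [0.001, 0.004, -1.0]]
ft_force: [1.8, 6.4, -0.6]
gripper_width: 0.0004
```

```bash
python3 - <<'E'
from h import *
o=get_obs();p=o['position'][:2]-[.5815,.0285];print(np.hypot(*p),np.degrees(np.arctan2(p[1],p[0])),o['joint_pos'].round(),o['ft_force'])
b=snapshot('scene')[100:280,190:370,::-1]; cv2.imwrite('pics/s4.png',cv2.resize(b,None,fx=3.3,fy=3.3))
E
```

```text
0.06704662275433178 -30.387702795793523 [ -8.  14.  85.   0.  81. -72.] [ 1.78849821  6.37631422 -0.59219639]
```

View pics/s4.png

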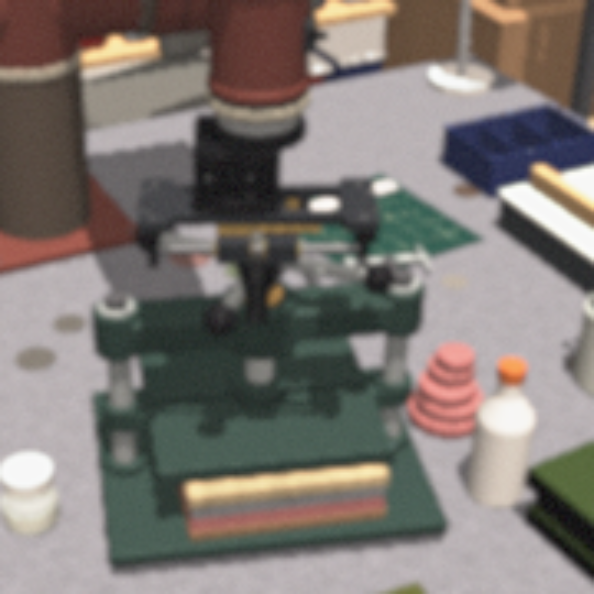

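Request:
{"method": "drive_tool", "body": {
  "series": [
    [[0.022,-0.115,0],[0,0,0],255],
    [[0.042,-0.109,0],[0,0,0],255],
    [[0.03,-0.05,0],[0,0,0],255]
  ]
}}

```text
time: 9.57
position: [0.6193, -0.027, 0.2309]
tcp_rot: [[-0.899, 0.437, 0.003], [0.437, 0.899, 0.001], [-0.002, 0.002, -1.0]]
ft_force: [4.1, 4.7, -0.1]
gripper_width: 0.0005
```

Request:
{"method": "drive_tool", "body": {
  "series": [
    [[0.03,-0.05,0],[0,0,0],255],
    [[0.038,-0.044,0],[0,0,0],255]
  ]
}}

```text
time: 9.82
position: [0.6095, -0.0322, 0.231]
tcp_rot: [[-0.899, 0.437, 0.004], [0.437, 0.899, 0.002], [-0.003, 0.003, -1.0]]
ft_force: [5.2, 4.8, -1.8]
gripper_width: 0.0003
```

Request:
{"method": "drive_tool", "body": {
  "series": [
    [[0.038,-0.044,0],[0,0,0],255],
    [[0.045,-0.037,0],[0,0,0],255]
  ]
}}

```text
time: 10.07
position: [0.5989, -0.036, 0.2311]
tcp_rot: [[-0.899, 0.437, 0.004], [0.437, 0.899, 0.001], [-0.004, 0.003, -1.0]]
ft_force: [6.8, 4.0, -2.7]
gripper_width: 0.0004
```

Request:
{"method": "drive_tool", "body": {
  "series": [
    [[0.045,-0.037,0],[0,0,0],255]
  ]
}}

```text
time: 10.2
position: [0.5934, -0.0375, 0.2312]
tcp_rot: [[-0.899, 0.437, 0.005], [0.437, 0.899, 0.001], [-0.004, 0.003, -1.0]]
ft_force: [7.6, 3.7, -1.0]
gripper_width: 0.0004
```

Force is rising (8.5 N), so it's stiffening. I'll go on in 5° rows.

Request:
{"method": "drive_tool", "body": {
  "series": [
    [[0.051,-0.028,0],[0,0,0],255]
  ]
}}

```text
time: 10.32
position: [0.5878, -0.038, 0.2313]
tcp_rot: [[-0.899, 0.437, 0.005], [0.437, 0.899, 0.001], [-0.005, 0.003, -1.0]]
ft_force: [8.3, 2.8, -2.8]
gripper_width: 0.0004
```

Request:
{"method": "drive_tool", "body": {
  "series": [
    [[0.051,-0.028,0],[0,0,0],255]
  ]
}}

```text
time: 10.45
position: [0.5822, -0.0384, 0.2314]
tcp_rot: [[-0.899, 0.437, 0.006], [0.437, 0.899, 0.0], [-0.005, 0.003, -1.0]]
ft_force: [7.9, 3.2, -2.9]
gripper_width: 0.0005
```

Request:
{"method": "drive_tool", "body": {
  "series": [
    [[0.055,-0.019,0],[0,0,0],255]
  ]
}}

```text
time: 10.58
position: [0.5765, -0.038, 0.2315]
tcp_rot: [[-0.899, 0.437, 0.006], [0.437, 0.899, -0.0], [-0.006, 0.003, -1.0]]
ft_force: [9.2, 2.1, -3.6]
gripper_width: 0.0005
```

Request:
{"method": "drive_tool", "body": {
  "series": [
    [[0.055,-0.019,0],[0,0,0],255]
  ]
}}

```text
time: 10.7
position: [0.5734, -0.0376, 0.2319]
tcp_rot: [[-0.899, 0.438, 0.013], [0.438, 0.899, -0.001], [-0.012, 0.005, -1.0]]
ft_force: [30.5, 1.0, -13.2]
gripper_width: 0.0004
```

The force jumped to 30 N with the tool stalling, so this is the firm end. I'll hold briefly, then back off and lift.

Request:
{"method": "drive_tool", "body": {
  "series": [
    [[0,0,0],[0,0,0],255],
    [[0,0,0],[0,0,0],255]
  ]
}}

```text
time: 10.95
position: [0.5736, -0.0379, 0.232]
tcp_rot: [[-0.899, 0.438, 0.013], [0.438, 0.899, -0.001], [-0.012, 0.005, -1.0]]
ft_force: [18.3, -0.3, -7.3]
gripper_width: 0.0003
```

Request:
{"method": "drive_tool", "body": {
  "series": [
    [[-0.1,0.035,0],[0,0,0],255],
    [[-0.1,0.055,0],[0,0,0],255],
    [[0,0,0],[0,0,0],255]
  ]
}}

```text
time: 11.32
position: [0.5906, -0.0382, 0.2303]
tcp_rot: [[-0.899, 0.437, -0.001], [0.437, 0.899, -0.0], [0.0, -0.0, -1.0]]
ft_force: [0.6, -0.2, -0.4]
gripper_width: 0.0003
```

Request:
{"method": "drive_tool", "body": {
  "series": [
    [[0,0,-0.3],[0,0,0],255],
    [[0,0,-0.5],[0,0,0],255],
    [[0,0,-0.5],[0,0,0],255],
    [[0.3,0.3,-0.3],[0,0,0],255],
    [[0.5,0.3,0],[0,0,0],255],
    [[0.5,0.3,0],[0,0,0],255],
    [[0.5,0.3,0],[0,0,0],255],
    [[0.5,0.3,0],[0,0,0],255],
    [[0.5,0.3,0],[0,0,0],255],
    [[0,0,0],[0,0,0],255]
  ]
}}

```text
time: 12.58
position: [0.4147, 0.2491, 0.3909]
tcp_rot: [[-0.902, 0.432, -0.0], [0.432, 0.902, 0.001], [0.0, 0.001, -1.0]]
ft_force: [0.3, -0.1, 0.6]
gripper_width: 0.001
```

```bash
python3 - <<'E'
from h import *
o=get_obs();print(o['position'],o['ft_force'])
b=snapshot('scene')[100:280,190:370,::-1]; cv2.imwrite('pics/s5.png',cv2.resize(b,None,fx=3.3,fy=3.3))
b=snapshot('top')[110:230,160:320,::-1]; cv2.imwrite('pics/t5.png',cv2.resize(b,None,fx=5,fy=5,interpolation=cv2.INTER_CUBIC))
E
```

```text
[0.4147269  0.24907298 0.39094694] [ 0.33178862 -0.0611248   0.61609812]
```

View pics/s5.png

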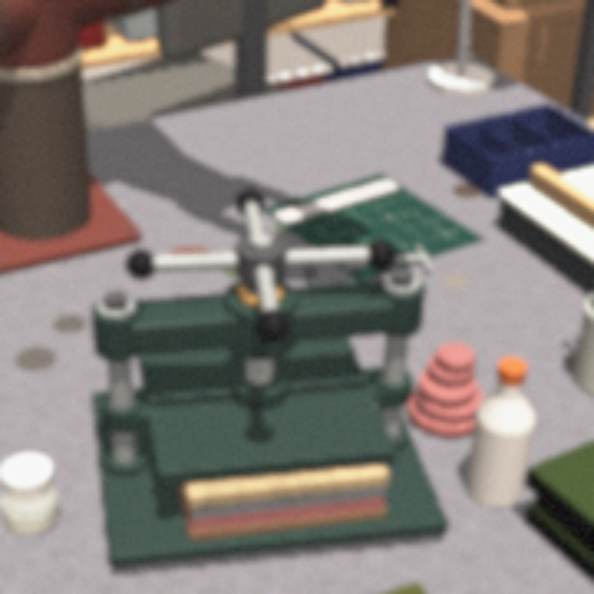

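View pics/t5.png

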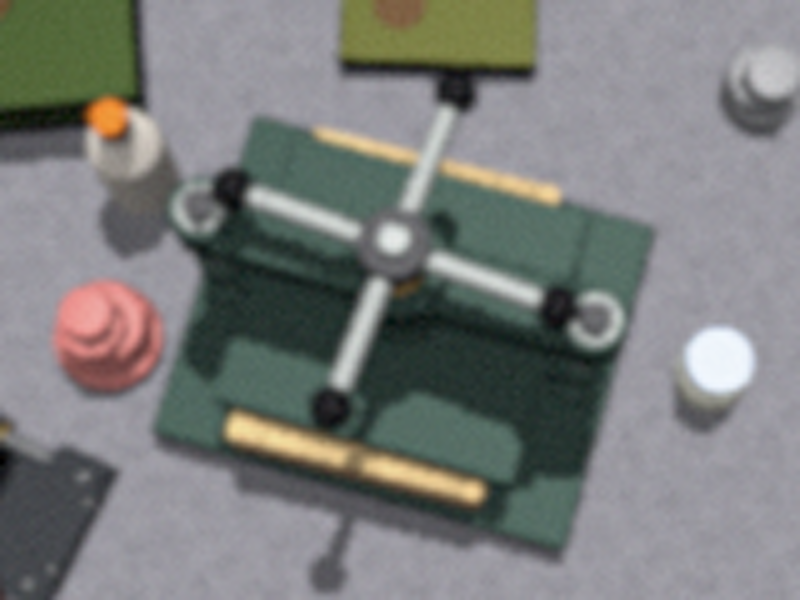

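```bash
python3 - <<'E'
from h import *
T=[(232,189),(456,90),(559,308),(331,406)];S=[(382,254),(271,325),(140,264),(249,199)]
P=np.array([tri('top',(t[0]/5+159.6,t[1]/5+109.6),'scene',(s[0]/3.3+189.65,s[1]/3.3+99.65))[0] for t,s in zip(T,S)])
c=P.mean(0);print(P,c,[np.degrees(np.arctan2(*(p-c)[1::-1])) for p in P])
o=get_obs();print(o['time'],o['ft_force'],o['qd'])
E
```

```text
[[ 0.61971325  0.12882058  0.246303  ]
 [ 0.68077642 -0.01089309  0.24791465]
 [ 0.5420217  -0.07053939  0.24644108]
 [ 0.48222455  0.06670697  0.25051593]] [0.58118398 0.02852377 0.24779366] [np.float64(68.98559815867034), np.float64(-21.592749557562914), np.float64(-111.57019397406455), np.float64(158.90104026814885)]
12.675 [ 0.47559363  0.64788984 -0.99206507] [-2.10211586  0.58699799 -0.23067683 -0.08645333 -0.28675417 -0.0385127 ]
```

```bash
python3 -c "
from rig import *
print(close_job())"
```

```text
the job is handed in; nothing more can be done
None
```

The press is wound down tight on the tile, and I handed the job in at about 12.7 s of the 64 s allowed. No verdict was reported.

I closed the gripper, set the fingertip about 67 mm out from the screw's axis, and pushed one arm clockwise in a continuous circle. The handle turned about 544° (9.5 rad).

- **Reaching the end:** The push took about 7 N while the handle ran free and rose to about 9 N as the platen met the tile. It then jumped to 30 N with the tool stalled, which I took as the firm end. I backed off, lifted clear and moved the arm away.
- **Handle after release:** The arms stand about 4° past where they started, modulo 90°. That puts the arm right where the finger left it, so there was no sign of it springing back.
- **Hub height:** It measures about 248 mm above the table, where 247 mm is expected at the tight end. The sink measured 16.8 mm against about 18 mm expected. I put the difference down to measurement scatter of 1–2 mm.
- **Surroundings:** In the last pictures the tile, glue bottle, rocks, small rocks and paint jar looked unmoved. I did not check the clamp, mug, sanding block or spatula again, but the tool passed well above them.
- **Not checked:** The platen force on the tile and the handle joint angle can't be read directly, so they are inferred from the checks above.

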